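Seat the board and snap the toggle clamp shut

TASK

Push the loose wooden board along its channel in the jig until its end is fully home against the stop block. Then push the toggle clamp's handle over, past its dead point, until it snaps into lock with the rubber pad pressing on the board. Nothing needs gripping: do not lift the board, and leave the cup, the glue bottle and the jar where they stand.

Things in the scene. Friction and masses are not known exactly. Their poses are not given: they have to be found in the camera images.
- jig: Gluing jig on a white board, fixed to the table. Origin on the table plane under the middle of the board's channel, z up. Base plate: x -80 to +125, y -150 to +165 mm, top at z = 18 mm. The channel runs along the jig's y, between two strips with inner faces at x = -41.5 and +41.5 mm, 10 mm wide, tops at z = 28 mm. At its -y end is the stop block; on its +x side stands the toggle clamp.
- stop_face (a point): Middle of the stop block's face that the board must meet, at (0, -115, 28) mm in the jig's frame; axes as the jig's. The block is 22 mm thick and reaches up to z = 48 mm. The board is pushed towards the jig's -y.
- board: Loose plain pine board, 80 x 150 x 20 mm, about 0.1 to 0.2 kg, lying flat in the channel on the base plate. Origin at the centre of its underside; its y axis is its length, along the channel, its z up. It starts 45 to 80 mm short of the stop and slides with 1.5 mm play on each side.
- board_stop_end (a point): Centre of the board's end face that must meet the stop block (board's -y end, 10 mm above its underside).
- board_free_end (a point): Centre of the board's other end face (board's +y end, 10 mm above its underside): the face to push against.
- clamp_handle (a joint): Clamp handle angle, rad. 0 = open: upright (0.02 rad short of vertical, on the +x side). Grows as it swings over to +x and down. Dead point at 1.25: before it the handle springs back open, beyond it snaps to the locked stop at 1.43, sloping 0.12 rad above level towards +x. Push needed 85 mm from the pivot: at most about 8 N, greatest near 0.9 rad. Starts at 0 to 0.12.
- handle_pivot (a point): Axis of the clamp handle (parallel to the jig's y), at (97, -70, 80) mm in the jig's frame. The clamp works in the plane y = -70 mm; its steel bracket is 30 mm wide, up to z = 92 mm. Its arm reaches over the channel towards -x, and while open slants up to about z = 125 mm over x = 0 to 75 mm; the handle swings towards +x.
- handle_tip (a point): End of the handle, 120 mm from its pivot, on its centre line. The black plastic grip covers the outer 80 mm and is 26 mm wide (along the jig's y) and 16 mm thick; its side towards the channel, which becomes its upper side as it swings down, is the one to push.
- clamp_pad: Rubber pad, 20 mm diameter, 8 mm high, on the clamp arm's end; origin at the centre of its lower face. Sprung (2 N per mm, 11 mm travel). With the clamp locked it stands over (-5, -70) mm in the jig's frame and is pressed about 2.5 mm in by a board that is home, some 5 N.
- cup: Bystander: white ceramic cup upside down, 72 mm across, 85 mm high, standing on the table past the jig's +y end. Origin at the centre of its foot.
- glue: Bystander: white glue bottle, 48 mm across, 130 mm high, standing on the table past the jig's -y end. Origin at the centre of its foot.
- jar: Bystander: small jar with a steel lid, 48 mm across, 55 mm high, standing on the jig's base plate beside the channel on its +x side. Origin at the centre of its foot.
Not all that is in view belongs to the job. There is more than one size of the board; the job needs the middle-sized.

How it is judged (in metres and radians):
On the way, in this order (a step that is already met when the one before it is completed fails the run):
1. the board is home against the stop (gap under 3 mm) with the clamp still open (y of board_stop_end in the frame of stop_face below 0.003 m and value of joint clamp_handle below 0.6 rad), for 0.2 s.
2. the clamp handle has snapped into lock (value of joint clamp_handle above 1.36 rad), for 0.2 s.
At the end, for the whole second after the job is handed in: The board lies flat in its channel, at rest, within 3 mm of the stop; the clamp handle is locked (joint above 1.36 rad) and its pad presses on the board with more than 2 N (y of board_stop_end in the frame of stop_face below 0.003 m and value of joint clamp_handle above 1.36 rad and contact force between clamp_pad and board above 2 N and z of board in the frame of jig below 0.021 m and linear speed of board below 0.01 m/s); the robot touches nothing.
It fails at once if the board is lifted (more than 10 mm off the base plate or tipped over 0.15 rad) (z of board in the frame of jig above 0.028 m or angle between board's own z axis and vertical above 0.15 rad).
It fails at once if the cup, glue bottle or jar is moved by more than 15 mm or tipped (distance of any of cup, glue, jar from where it was at the start of the episode above 0.015 m or angle between any of cup, glue, jar's own z axis and vertical above 0.3 rad).
It also fails if it takes over 48 s, if anything falls off the work surface, if the arm or the gripper's body presses on something with over 40 N, if the wrist force passes 120 N, or if a joint passes its speed limit or range.

ROBOT

A 6-joint arm with a two-finger parallel gripper is mounted at the origin on the work surface. World frame = base frame: x ahead of the robot, y to its left, z up, the work surface at z = 0. Lengths are in mm, angles in rad, forces in N, time in s.
With the tool pointing down it reaches from about 275 to 750 mm from the base axis. Payload 10.2 kg.
Tool frame: the origin (TCP) lies at the centre of the arm's flange, where the gripper is bolted on; the fingertips stand ctrl.tip_reach ahead of it and the grasp point (between the pads) lies 155 mm ahead of it (ctrl.tip_reach is the distance from the TCP to the fingertips, in mm); z points along the fingers, y is the direction in which the jaws open and shut (so a half turn about z gives the same grasp; the last joint's range is limited). The gripper opens to 85 mm and grips with 20 to 120 N. Pads are 22 mm wide; open, the fingers measure 114 mm over their backs; the gripper's body (76 mm by 85 mm) begins 54 mm behind the grasp point. The pads swing forward as they close: fully open they stand 13 mm farther back than shut.
Start: joints at [-1.463, 0.313, 1.498, -0, 1.331, -0.223], TCP at [170.507, -496.548, 404.694] pointing down, gripper open.
Joint ranges: [-2.94, 2.94], [-0.97, 2.17], [0.19, 2.56], [-1.23, 4.37], [0.02, 3.11], [-2.88, 2.88]. Speed limits (rad/s): [2.39, 2.39, 3.01, 3.14, 3.14, 3.14].

INTERFACE

Orientations are given as a unit quaternion [w, x, y, z].
In Python, from rig import ctrl, viewer gives the robot as it stands.
- The arm moves only by the tool drive_tool, never from a script. Its argument "rows" is a list that holds one entry, the list of rows, each a list of 6 numbers: the shift along the world's x, y, z normalised to -1 to 1, where 1 is 0.1 m, then the turn, a rotation vector about the world's x, y, z normalised to -1 to 1, where 1 is 90 degrees. A call has 1 to 10 rows; each row is the pose to reach, as a shift and turn from the pose measured when the call began; what a row does not reach only later rows make up. A row lasts 1/8 s, in which the tool goes at most 62.5 mm and 10.7 degrees, less where a joint would pass 70% of its speed; a pose out of reach is approached as far as the arm can. A call with a number of a shift or a turn outside -1 to 1 is refused whole. A call with a gripper value outside its range is refused whole. "fingers" is the opening, from -1 (shut) to 1 (fully open), set as the call begins (left out, the last holds). The fingers move at their own pace and stop on an object; "force" is the grip in N (left out, the last holds). Time passes only in rows, so rows that repeat a pose let the fingers close. It gives the time, the measured TCP pose, the force and the opening at its end, in the units of the state.
- ctrl.sense(): the state, without advancing time (a new reading comes with each control period).
- viewer.capture(name): name is "scene" or "top" or "wrist"; returns the picture (480x640x3 uint8, red, green, blue); there is no depth.
- viewer.calibration(name): a dict with "mtx" (3x3 intrinsics, pixels), "extrinsics" (4x4, takes a point from camera to world coordinates). Camera axes: x right, y up, looking along -z (the intrinsics and any distortion apply to the point x, -y, -z); pixel columns grow to the right and rows downward; lengths in mm; the calibration is good to about 2 mm. A picture is of the moment at which its call begins: read the wrist's pose just before it. calibration takes no time and is no camera call; for the wrist camera it gives the pose at the moment of the call.
- ctrl.finish_job(): hands the job in, once; it reports no verdict.
The state is a dict: "time_s": time; "joints": joint angles; "dq": joint speeds; "tau": joint torques, N m; "eef_pos": TCP position; "ee_rot": TCP orientation; "force": force on the tool from outside, world axes, zero at the start; "wrist_torque": the same for the moment, N m; "grip_width": opening from 0.0 (shut) to 1.0 (fully open).
Only numpy, scipy, OpenCV 4.12 (cv2) and the standard library are available. Lean on these libraries where they do the work, as an engineer would, in place of code of your own. Each camera call takes 0.05 s, during which the arm holds its last target.

## Working session

There is one attempt and no reset: what is moved stays moved. The work goes in short steps, Python scripts to look and compute and a tool call to move; the robot and the scene stay as the last step left them, time stands still between calls to the robot, and variables do not carry over. Pictures are saved under pics/ and viewed, and the job is handed in when it is done.

Besides the shell and the picture viewer there is one more tool, called after "Request:" by a JSON object that holds its "fn" and its "kwargs". drive_tool: Moves the arm, as the interface text tells. Scaled input: -1 to 1 covers 0.1 m each way for a shift and 90 degrees each way for a turn. Its arguments: {"type":"object","properties":{"rows":{"type":"array","items":{"type":"array","items":{"type":"array","items":{"type":"number"}}}},"fingers":{"type":"number"},"force":{"type":"number"}},"required":["rows"]}

```bash
mkdir -p pics; ls
python3 - <<'E'
from rig import ctrl, viewer
import cv2
print(ctrl.sense(), ctrl.tip_reach)
for n in ["scene","top","wrist"]:
    im=viewer.capture(n); cv2.imwrite(f"pics/{n}0.png",im[:,:,::-1])
    c=viewer.calibration(n); print(n,c)
E
```

```text
pics
{'time_s': 0.0, 'joints': array([-1.46340923e+00,  3.13475080e-01,  1.49845210e+00, -3.66235852e-06,
        1.33099460e+00, -2.23416915e-01]), 'dq': array([-0.00041576,  0.00118433, -0.000353  ,  0.00015637,  0.00171706,
       -0.00035281]), 'tau': array([ 1.08480916e-03, -4.12267721e+01, -2.59739631e+01, -1.95608436e-04,
        4.15503295e-03,  9.90211646e-06]), 'eef_pos': array([ 170.4977296 , -496.50560496,  404.11643823]), 'ee_rot': array([-6.63546079e-04,  9.86351956e-01,  1.64649257e-01,  3.67573246e-05]), 'force': array([-0.75534455, -0.1760112 , -0.16186294]), 'wrist_torque': array([-0.01563269,  0.03502373, -0.0104367 ]), 'grip_width': 1.0015867499766882} 173.4
scene {'mtx': array([[445.03889001,   0.        , 323.71969611],
       [  0.        , 445.03889001, 235.40463365],
       [  0.        ,   0.        ,   1.        ]]), 'extrinsics': array([[ 8.15742984e-01, -4.68986072e-01,  3.38549035e-01,
         7.44513586e+02],
       [ 5.78225822e-01,  6.76149720e-01, -4.56592221e-01,
        -3.37315628e+02],
       [-1.47744434e-02,  5.68219695e-01,  8.22744246e-01,
 
[... 459 characters left out ...]
1],
       [ 1.46163801e-02,  8.40053265e-02,  9.96358102e-01,
         1.35280923e+03],
       [ 0.00000000e+00,  0.00000000e+00,  0.00000000e+00,
         1.00000000e+00]])}
wrist {'mtx': array([[361.2888262 ,   0.        , 319.70664731],
       [  0.        , 361.2888262 , 241.33390958],
       [  0.        ,   0.        ,   1.        ]]), 'extrinsics': array([[ 3.25633524e-01,  9.04268347e-01,  2.76154965e-01,
         2.40388289e+02],
       [-9.45495762e-01,  3.11668013e-01,  9.43441250e-02,
        -4.71924544e+02],
       [-7.56263255e-04, -2.91824959e-01,  9.56471443e-01,
         3.71907607e+02],
       [ 0.00000000e+00,  0.00000000e+00,  0.00000000e+00,
         1.00000000e+00]])}
```

View pics/scene0.png

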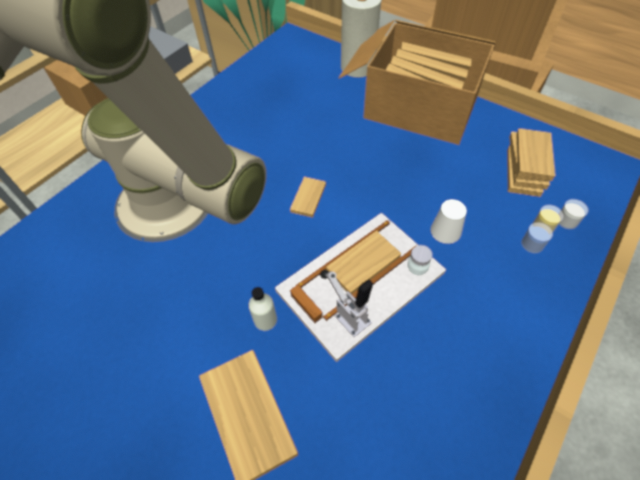

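View pics/top0.png

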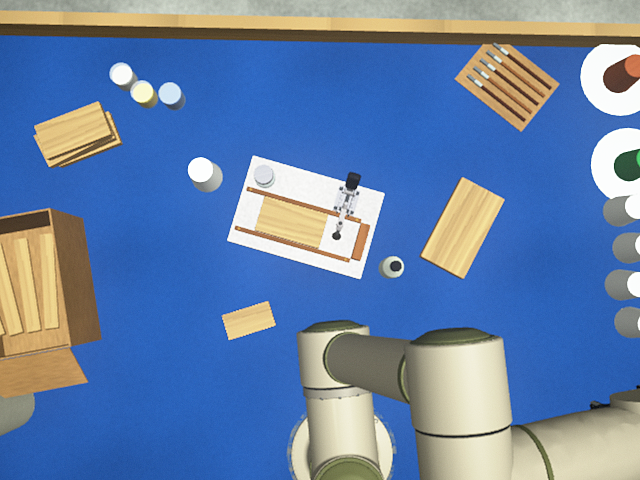

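The top view shows three candidates for the board: one in the jig's channel at about (292,222), a large board at (463,228) and a small one at (248,320). The stack at (78,135) is also wood. I choose the one in the channel, which is the middle-sized. The stop is at (360,242), the handle at (352,181), the jar at (263,177), the cup at (205,175) and the glue at (392,267).

```bash
cat > h.py <<'E'
import numpy as np, cv2
from rig import ctrl, viewer
def ray(cal,u,v):
    K,E=cal["mtx"],cal["extrinsics"]
    d=np.array([(u-K[0,2])/K[0,0],-(v-K[1,2])/K[1,1],-1.0])
    return E[:3,3],E[:3,:3]@d
def onz(cal,u,v,z):
    o,d=ray(cal,u,v); return o+d*(z-o[2])/d[2]
def proj(cal,P):
    K,E=cal["mtx"],cal["extrinsics"]
    p=E[:3,:3].T@(np.asarray(P,float)-E[:3,3])
    return np.array([K[0,0]*p[0]/-p[2]+K[0,2],K[1,1]*-p[1]/-p[2]+K[1,2]])
E
python3 - <<'E'
from h import *
im=cv2.imread("pics/top0.png"); c=viewer.calibration("top")
hsv=cv2.cvtColor(im,cv2.COLOR_BGR2HSV)
blue=cv2.inRange(hsv,(100,120,40),(130,255,255))
m=cv2.bitwise_not(blue); r=np.zeros_like(m); r[145:290,222:392]=m[145:290,222:392]
n,l,s,_=cv2.connectedComponentsWithStats(r); k=1+np.argmax(s[1:,4]); r=(l==k).astype(np.uint8)*255
cn=max(cv2.findContours(r,0,cv2.CHAIN_APPROX_NONE)[0],key=cv2.contourArea)
ap=cv2.approxPolyDP(cv2.convexHull(cn),4,True)[:,0]; print(ap)
P=np.array([onz(c,u,v,18) for u,v in ap]); print(P.round(1))
rect=cv2.minAreaRect(np.array([onz(c,u,v,18)[:2] for u,v in cn[:,0]],np.float32)); print(rect); print(cv2.boxPoints(rect))
big=cv2.resize(im[140:290,180:420],None,fx=3.3,fy=3.3,interpolation=cv2.INTER_CUBIC); cv2.imwrite("pics/crop0.png",big)
ims=cv2.imread("pics/scene0.png"); cv2.imwrite("pics/crops0.png",cv2.resize(ims[180:370,240:480],None,fx=3,fy=3,interpolation=cv2.INTER_CUBIC))
E
```

```text
[[253 155]
 [354 173]
 [384 193]
 [360 278]
 [227 240]]
[[669.6 212.1  18. ]
 [632.2 -19.9  18. ]
 [587.2 -89.1  18. ]
 [392.4 -36.3  18. ]
 [473.2 265.7  18. ]]
((541.4210205078125, 85.36289978027344), (316.5086975097656, 230.33905029296875), 74.85992431640625)
[[388.9162  -37.31852]
 [611.2602  -97.47842]
 [693.92584 208.04431]
 [471.58185 268.20422]]
```

View pics/crop0.png

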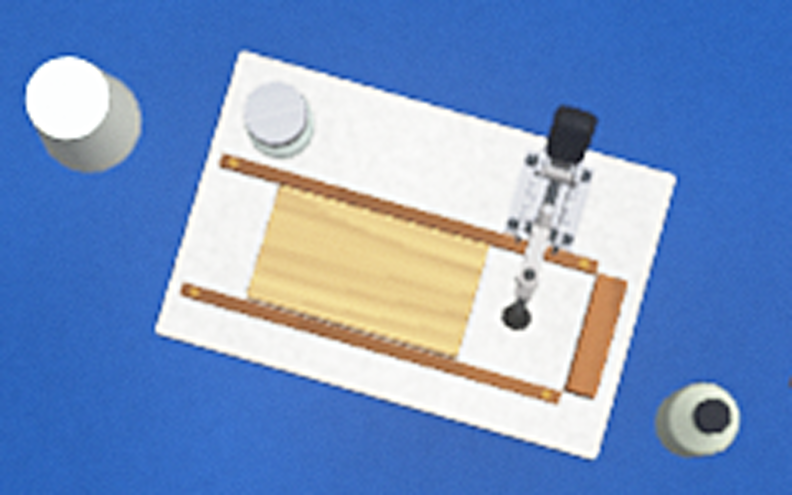

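View pics/crops0.png

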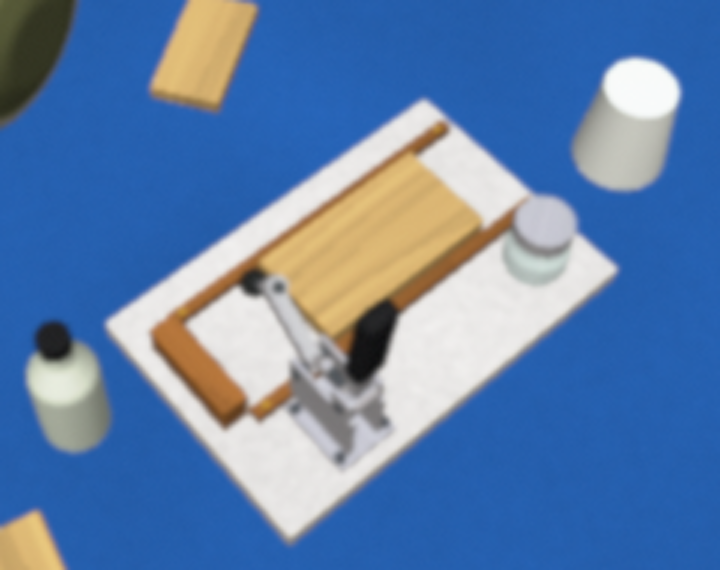

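```bash
cat >> h.py <<'E'
def fit(J,W):
    J=np.asarray(J,float);W=np.asarray(W,float)
    jc,wc=J.mean(0),W.mean(0);U,S,Vt=np.linalg.svd((J-jc).T@(W-wc));R=(Vt.T@np.diag([1,np.linalg.det(Vt.T@U.T)])@U.T)
    return R,wc-R@jc
E
python3 - <<'E'
from h import *
c=viewer.calibration("top")
px=[(253.2,155.3),(384.5,193),(360.5,278.8),(227.3,240.3)]
J=[(125,165),(125,-150),(-80,-150),(-80,165)]
W=[onz(c,u,v,18)[:2] for u,v in px]
R,t=fit(J,W); th=np.arctan2(R[1,0],R[0,0]); print("t",t,"th",th,np.degrees(th)); print("res",(W-(np.array(J)@R.T+t)).round(1))
np.savez("jig.npz",R=R,t=t)
def tojig(u,v,z,k="top"):
    p=onz(viewer.calibration(k),u,v,z); return (R.T@(p[:2]-t)).round(1)
f=lambda x,y:(180+(x+.5)/3.3-.5,140+(y+.5)/3.3-.5)
for n,x,y,z in [("bfree+",282,186,38),("bfree-",249,297,38),("bstop+",488,247,38),("bstop-",460,356,38),("stop+",597,276,48),("stop-",568,389,48),("jar",277,112,73),("handletip",576,120,195),("cup",68,97,85),("glue",712,415,130)]:
    print(n,tojig(*f(x,y),z))
for z in (0,28,100): print(z, np.array([*(R@[0,0]+t)]))
# scene check
cs=viewer.calibration("scene")
for j in [(125,165,18),(125,-150,18),(-80,-150,18),(-80,165,18),(97,-70,200)]:
    print(j,proj(cs,[*(R@j[:2]+t),j[2]]).round(1), "crop",((proj(cs,[*(R@j[:2]+t),j[2]])-[240,180])*3).round(0))
E
```

```text
t [506.14184895  85.89149984] th -0.2642021892984531 -15.137670384917808
res [[-1.  -0.9]
 [-0.4  1.3]
 [ 0.9  0.6]
 [ 0.5 -1. ]]
bfree+ [ 38.9 108.4]
bfree- [-40.  108.3]
bstop+ [ 37.8 -37.6]
bstop- [-38.8 -39.9]
stop+ [  38.  -113.8]
stop- [ -40.7 -115.8]
jar [ 80.9 121.4]
handletip [105.9 -69.3]
cup [ 50.2 254.3]
glue [ -37.3 -203.3]
0 [506.14184895  85.89149984]
28 [506.14184895  85.89149984]
100 [506.14184895  85.89149984]
(125, 165, 18) [446.9 269.8] crop [621. 269.]
(125, -150, 18) [337.5 360.3] crop [292. 541.]
(-80, -150, 18) [275.3 288.2] crop [106. 325.]
(-80, 165, 18) [381.8 213. ] crop [425.  99.]
(97, -70, 200) [363.8 281.9] crop [371. 306.]
```

Request:
{"fn": "drive_tool", "kwargs": {"rows": [[[0.23,0.45,0,0,0,0.05],[0.46,0.9,0,0,0,0.1],[0.46,0.9,0,0,0,0.1]]], "fingers": -1}}

```text
time_s: 0.52
eef_pos: [217.6, -404.4, 404.5]
ee_rot: [-0.001, 0.97, 0.243, 0.0]
force: [-0.5, -0.1, -0.0]
grip_width: 0.377
```

Request:
{"fn": "drive_tool", "kwargs": {"rows": [[[0.23,0.45,0,0,0,0.05],[0.46,0.9,0,0,0,0.1],[0.46,0.9,0,0,0,0.1]]]}}

```text
time_s: 0.9
eef_pos: [264.3, -313.0, 404.6]
ee_rot: [-0.001, 0.947, 0.32, 0.0]
force: [-0.0, -0.8, 0.2]
grip_width: -0.002
```

Request:
{"fn": "drive_tool", "kwargs": {"rows": [[[0.23,0.45,0,0,0,0.05],[0.46,0.9,0,0,0,0.1],[0.46,0.9,0,0,0,0.1]]]}}

```text
time_s: 1.27
eef_pos: [311.0, -222.1, 404.8]
ee_rot: [-0.0, 0.919, 0.395, 0.0]
force: [-0.5, -0.2, 0.2]
grip_width: -0.001
```

Request:
{"fn": "drive_tool", "kwargs": {"rows": [[[0.23,0.45,0,0,0,0.05],[0.46,0.9,0,0,0,0.1],[0.46,0.9,0,0,0,0.1]]]}}

```text
time_s: 1.65
eef_pos: [357.8, -131.6, 404.8]
ee_rot: [-0.0, 0.885, 0.467, 0.0]
force: [0.2, 0.3, -0.4]
grip_width: -0.001
```

Request:
{"fn": "drive_tool", "kwargs": {"rows": [[[0.23,0.45,0,0,0,0.03],[0.46,0.88,0,0,0,0.06],[0.46,0.88,0,0,0,0.06]]]}}

```text
time_s: 2.02
eef_pos: [404.8, -43.6, 404.6]
ee_rot: [-0.0, 0.861, 0.508, -0.0]
force: [-0.5, -1.0, -0.1]
grip_width: -0.004
```

Request:
{"fn": "drive_tool", "kwargs": {"rows": [[[0.23,0.45,0,0,0,0.03],[0.46,0.88,0,0,0,0.06],[0.46,0.88,0,0,0,0.06]]]}}

```text
time_s: 2.4
eef_pos: [452.0, 43.9, 404.2]
ee_rot: [-0.0, 0.836, 0.548, -0.0]
force: [-1.5, -0.3, 0.1]
grip_width: -0.0
```

Request:
{"fn": "drive_tool", "kwargs": {"rows": [[[0.23,0.45,0,0,0,0.03],[0.46,0.88,0,0,0,0.06],[0.46,0.88,0,0,0,0.06]]]}}

```text
time_s: 2.78
eef_pos: [499.2, 131.0, 403.6]
ee_rot: [-0.0, 0.81, 0.587, -0.001]
force: [0.0, 0.5, -0.2]
grip_width: -0.0
```

Request:
{"fn": "drive_tool", "kwargs": {"rows": [[[0.23,0.45,0,0,0,0.02],[0.46,0.88,0,0,0,0.03],[0.46,0.88,0,0,0,0.03]]]}}

```text
time_s: 3.15
eef_pos: [546.5, 217.9, 402.8]
ee_rot: [-0.0, 0.796, 0.605, -0.001]
force: [-0.7, -0.4, -0.7]
grip_width: 0.001
```

```bash
cat >> h.py <<'E'
def inj(s=None):
    s=s or ctrl.sense(); z=np.load("jig.npz"); p=np.array(s["eef_pos"]); q=s["ee_rot"]
    print("t",round(s["time_s"],2),"jig tip",(z["R"].T@(p[:2]-z["t"])).round(1),"tipz",round(p[2]-ctrl.tip_reach,1),"eef",p.round(1),"q",np.round(q,4),"yaw",round(2*np.degrees(np.arctan2(q[2],q[1])),2),"F jig",(z["R"].T@np.array(s["force"])[:2]).round(1),np.round(s["force"],1))
E
python3 - <<'E'
from h import *
inj()
im=viewer.capture("wrist"); cv2.imwrite("pics/w1.png",im[:,:,::-1])
z=np.load("jig.npz");c=viewer.calibration("wrist")
for j in [(125,165,18),(-80,165,18),(40,108,38),(-40,108,38),(97,-70,200)]: print(j,proj(c,[*(z["R"]@j[:2]+z["t"]),j[2]]).round(0))
E
```

```text
t 3.15 jig tip [  4.5 138. ] tipz 229.4 eef [546.5 217.9 402.8] q [-2.000e-04  7.962e-01  6.051e-01 -1.200e-03] yaw 74.47 F jig [-0.5 -0.6] [-0.7 -0.4 -0.7]
(125, 165, 18) [445. 180.]
(-80, 165, 18) [234. 181.]
(40, 108, 38) [358. 242.]
(-40, 108, 38) [275. 243.]
(97, -70, 200) [460. 563.]
```

View pics/w1.png

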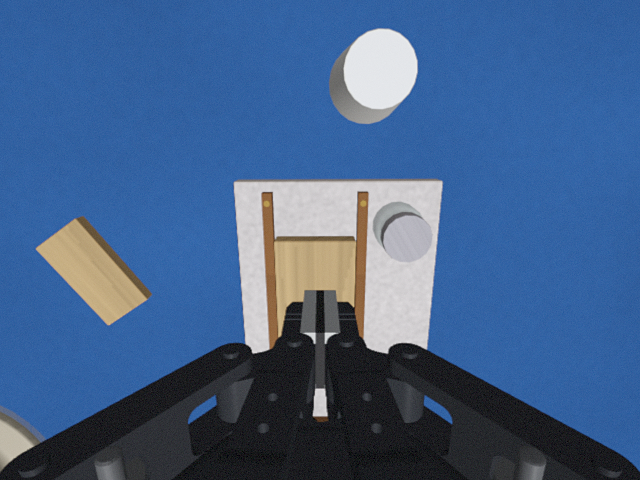

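Request:
{"fn": "drive_tool", "kwargs": {"rows": [[[-0.02,0.02,-0.5,0,0,0],[-0.04,0.04,-0.9,0,0,0.004],[-0.04,0.04,-0.9,0,0,0.004]]]}}

```text
time_s: 3.58
eef_pos: [541.8, 218.5, 311.1]
ee_rot: [-0.001, 0.795, 0.606, -0.004]
force: [-0.3, 0.3, 0.3]
grip_width: -0.001
```

Request:
{"fn": "drive_tool", "kwargs": {"rows": [[[0,0,-0.4,0,0,0],[0,0,-0.8,0,0,0],[0,0,-0.8,0,0,0]]]}}

```text
time_s: 3.95
eef_pos: [542.0, 217.2, 231.1]
ee_rot: [-0.002, 0.796, 0.605, -0.005]
force: [-0.7, -1.0, 1.2]
grip_width: -0.002
```

Run:
```python
from h import *
inj()
im=viewer.capture("wrist"); cv2.imwrite("pics/w2.png",im[:,:,::-1])
z=np.load("jig.npz");c=viewer.calibration("wrist")
for j in [(125,165,18),(-80,165,18),(40,108,38),(-40,108,38)]: print(j,proj(c,[*(z["R"]@j[:2]+z["t"]),j[2]]).round(0))
```

```text
t 3.95 jig tip [  0.4 136.1] tipz 57.7 eef [542.  217.2 231.1] q [-0.0016  0.796   0.6053 -0.0051] yaw 74.5 F jig [-0.4 -1.2] [-0.7 -1.   1.2]
(125, 165, 18) [563. 221.]
(-80, 165, 18) [168. 223.]
(40, 108, 38) [400. 339.]
(-40, 108, 38) [244. 340.]
```

View pics/w2.png

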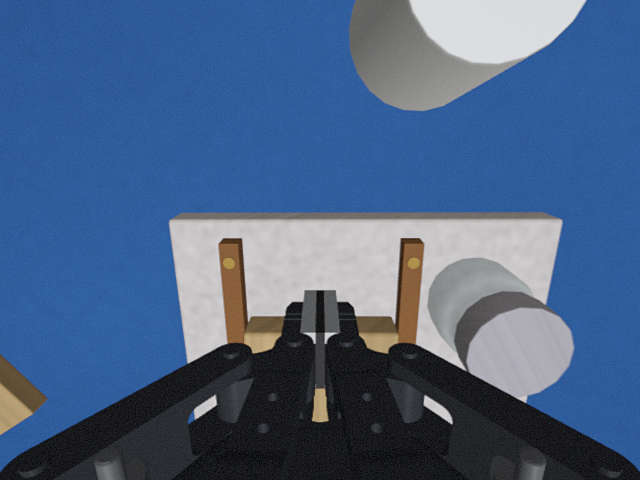

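Request:
{"fn": "drive_tool", "kwargs": {"rows": [[[0.0,0.02,-0.15,0,0,0],[0.01,0.04,-0.3,0,0,0.004],[0.01,0.04,-0.3,0,0,0.004]]]}}

```text
time_s: 4.38
eef_pos: [543.3, 221.6, 201.9]
ee_rot: [-0.001, 0.794, 0.608, -0.004]
force: [0.2, -0.4, 0.5]
grip_width: 0.0
```

Run:
```python
from h import *
inj()
im=viewer.capture("scene"); cv2.imwrite("pics/s2.png",cv2.resize(im[150:390,240:560,::-1],None,fx=2.4,fy=2.4,interpolation=cv2.INTER_CUBIC))
```

```text
t 4.38 jig tip [  0.4 140.7] tipz 28.5 eef [543.3 221.6 201.9] q [-0.0012  0.7939  0.6081 -0.0043] yaw 74.9 F jig [ 0.3 -0.4] [ 0.2 -0.4  0.5]
```

View pics/s2.png

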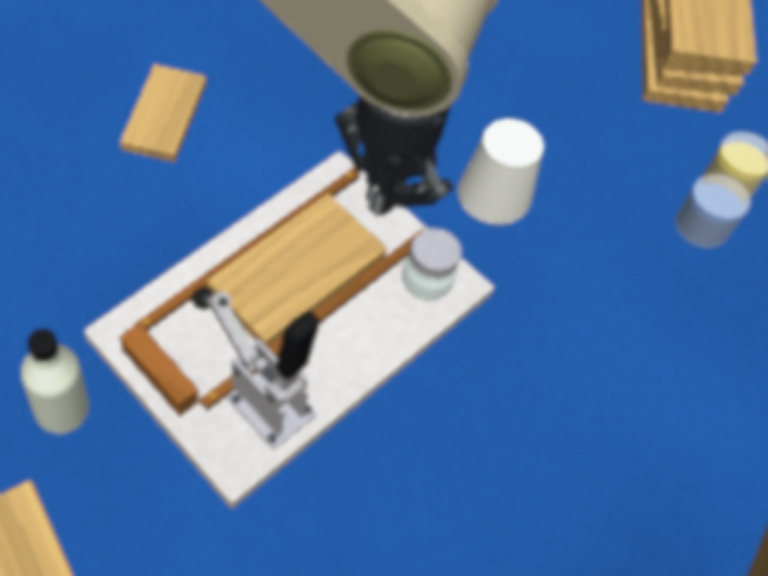

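Request:
{"fn": "drive_tool", "kwargs": {"rows": [[[-0.02,-0.08,0,0,0,0],[-0.04,-0.16,0,0,0,0],[-0.06,-0.23,0,0,0,0],[-0.08,-0.31,0,0,0,0],[-0.1,-0.38,0,0,0,0],[-0.12,-0.45,0,0,0,0],[-0.14,-0.52,0,0,0,0],[-0.16,-0.59,0,0,0,0],[-0.18,-0.66,0,0,0,0],[-0.195,-0.72,0,0,0,0]]]}}

```text
time_s: 5.68
eef_pos: [523.9, 149.2, 202.6]
ee_rot: [-0.001, 0.794, 0.608, -0.004]
force: [1.2, 1.1, 0.9]
grip_width: 0.004
```

Run:
```python
from h import *
inj()
im=viewer.capture("scene"); cv2.imwrite("pics/s3.png",cv2.resize(im[150:390,240:560,::-1],None,fx=2.4,fy=2.4,interpolation=cv2.INTER_CUBIC))
```

```text
t 5.67 jig tip [ 0.6 65.7] tipz 29.2 eef [523.9 149.2 202.6] q [-0.001   0.7939  0.608  -0.0038] yaw 74.89 F jig [0.9 1.4] [1.2 1.1 0.9]
```

View pics/s3.png

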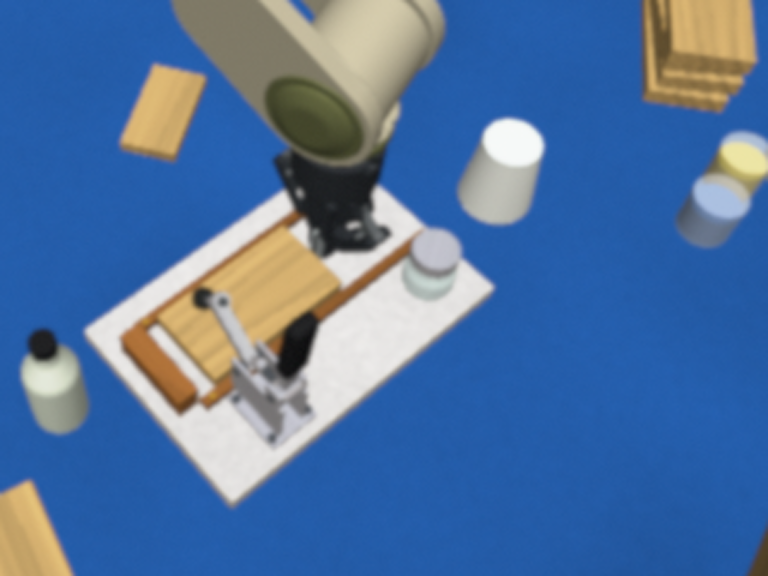

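The board slides straight and about 20 mm remains. I'll finish slowly while watching the force.

Request:
{"fn": "drive_tool", "kwargs": {"rows": [[[-0.01,-0.03,0,0,0,0],[-0.02,-0.06,0,0,0,0],[-0.03,-0.1,0,0,0,0],[-0.035,-0.13,0,0,0,0],[-0.04,-0.15,0,0,0,0],[-0.04,-0.16,0,0,0,0]]]}}

```text
time_s: 6.48
eef_pos: [519.8, 132.6, 202.5]
ee_rot: [-0.001, 0.794, 0.608, -0.004]
force: [-0.2, 1.0, 0.9]
grip_width: -0.001
```

Request:
{"fn": "drive_tool", "kwargs": {"rows": [[[-0.005,-0.01,0,0,0,0],[-0.005,-0.02,0,0,0,0],[-0.01,-0.03,0,0,0,0]]]}}

```text
time_s: 6.85
eef_pos: [518.9, 130.8, 202.7]
ee_rot: [-0.002, 0.794, 0.607, -0.002]
force: [3.4, 18.5, -0.2]
grip_width: 0.001
```

Run:
```python
from h import *
inj()
```

```text
t 6.85 jig tip [ 0.5 46.7] tipz 29.3 eef [518.9 130.8 202.7] q [-0.0018  0.7943  0.6075 -0.0023] yaw 74.82 F jig [-1.5 18.7] [ 3.4 18.5 -0.2]
```

Request:
{"fn": "drive_tool", "kwargs": {"rows": [[[0,0,0,0,0,0],[0,0,0,0,0,0]]]}}

```text
time_s: 7.1
eef_pos: [518.8, 131.0, 202.7]
ee_rot: [-0.002, 0.794, 0.608, -0.002]
force: [0.4, 4.0, -0.7]
grip_width: 0.003
```

Request:
{"fn": "drive_tool", "kwargs": {"rows": [[[0.01,0.05,0,0,0,0],[0.04,0.15,0.2,0,0,0],[0.04,0.15,0.7,0,0,0],[0.04,0.15,1,0,0,0]]]}}

```text
time_s: 7.6
eef_pos: [523.0, 146.2, 304.8]
ee_rot: [-0.001, 0.794, 0.608, -0.002]
force: [-0.2, 0.4, 0.5]
grip_width: 0.001
```

Run:
```python
from h import *
inj()
im=viewer.capture("scene"); cv2.imwrite("pics/s4.png",cv2.resize(im[220:380,260:460,::-1],None,fx=3.7,fy=3.7,interpolation=cv2.INTER_CUBIC))
im=viewer.capture("top"); cv2.imwrite("pics/t4.png",cv2.resize(im[140:290,200:400,::-1],None,fx=4,fy=4,interpolation=cv2.INTER_CUBIC))
```

```text
t 7.6 jig tip [ 0.5 62.6] tipz 131.4 eef [523.  146.2 304.8] q [-0.0012  0.7943  0.6076 -0.0016] yaw 74.83 F jig [-0.3  0.3] [-0.2  0.4  0.5]
```

View pics/s4.png

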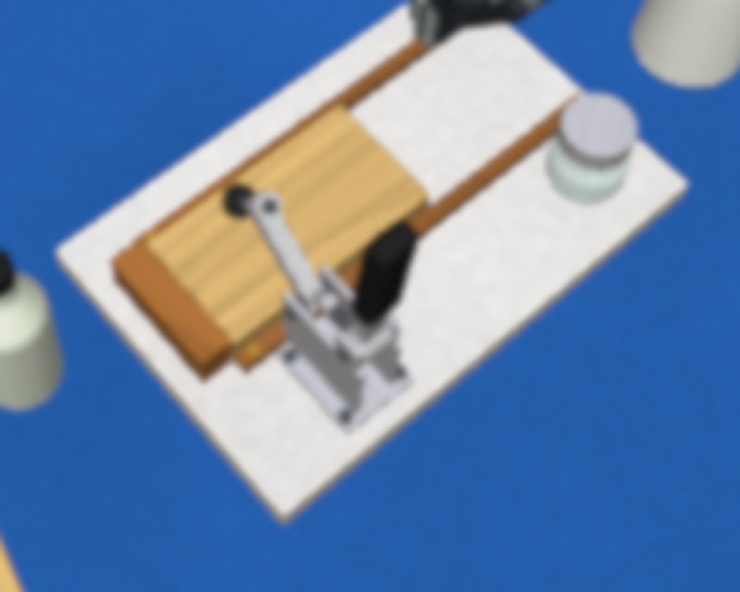

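View pics/t4.png

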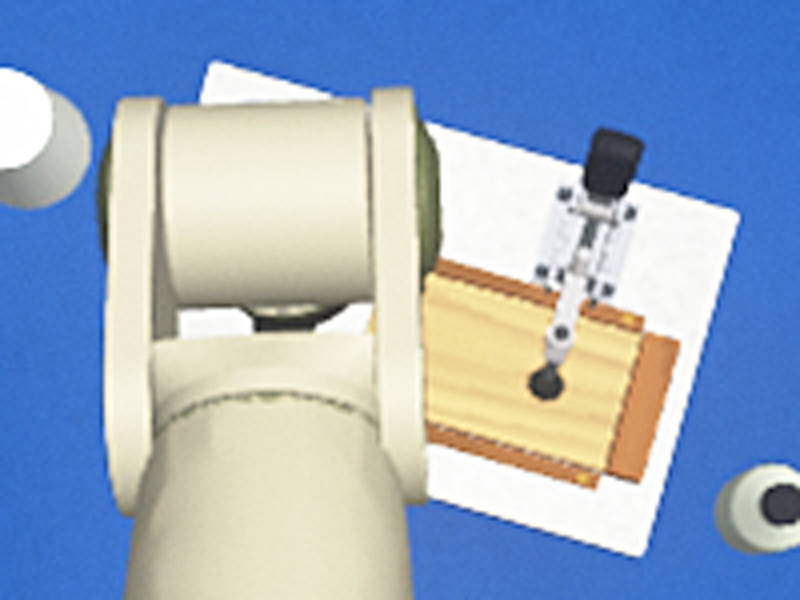

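The board is flush with the stop in both views: the scene view shows no gap at about (180,300) and the top view none at (625,400). The pushing force rose to 18.7 N at tool y = 46.7. Next is the handle.

Request:
{"fn": "drive_tool", "kwargs": {"rows": [[[0,0,0.5,0,0,0],[0,-0.2,1,0,0,0],[0.05,-0.7,1,0,0,0],[0.06,-0.7,1,0,0,0]]]}}

```text
time_s: 8.2
eef_pos: [529.6, 73.8, 405.1]
ee_rot: [-0.0, 0.795, 0.606, -0.001]
force: [-0.3, 0.7, -0.9]
grip_width: 0.003
```

Request:
{"fn": "drive_tool", "kwargs": {"rows": [[[0.04,-0.4,0.05,0,0,0],[0.07,-0.7,0.1,0,0,0],[0.07,-0.7,0.1,0,0,0]]]}}

```text
time_s: 8.57
eef_pos: [536.9, 2.9, 414.2]
ee_rot: [-0.001, 0.796, 0.605, -0.001]
force: [-0.1, 0.3, 0.1]
grip_width: 0.004
```

Run:
```python
from h import *
inj()
im=viewer.capture("wrist"); cv2.imwrite("pics/w5.png",im[:,:,::-1])
z=np.load("jig.npz");c=viewer.calibration("wrist")
for j in [(125,165,18),(40,35,38),(-40,35,38),(97,-70,200),(105,-70,200),(97,-57,200)]: print(j,proj(c,[*(z["R"]@j[:2]+z["t"]),j[2]]).round(0))
im=viewer.capture("top"); cv2.imwrite("pics/t5.png",cv2.resize(im[140:290,200:400,::-1],None,fx=4,fy=4,interpolation=cv2.INTER_CUBIC))
```

```text
t 8.57 jig tip [ 51.3 -72.1] tipz 240.8 eef [536.9   2.9 414.2] q [-7.000e-04  7.960e-01  6.053e-01 -1.100e-03] yaw 74.5 F jig [-0.2  0.3] [-0.1  0.3  0.1]
(125, 165, 18) [410. -73.]
(40, 35, 38) [309.  93.]
(-40, 35, 38) [218.  94.]
(97, -70, 200) [407. 273.]
(105, -70, 200) [422. 273.]
(97, -57, 200) [409. 250.]
```

View pics/w5.png

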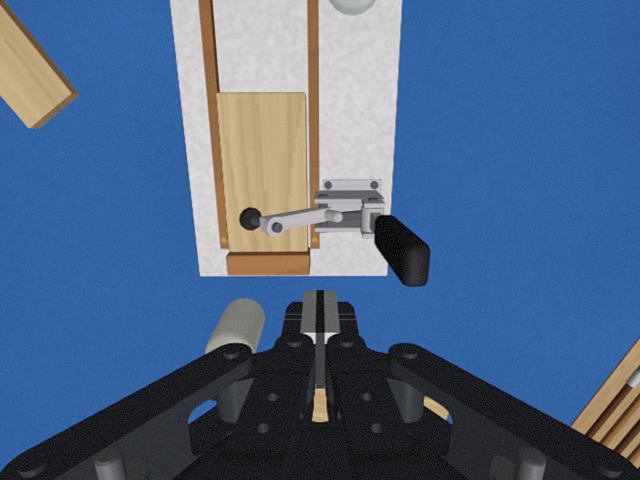

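View pics/t5.png

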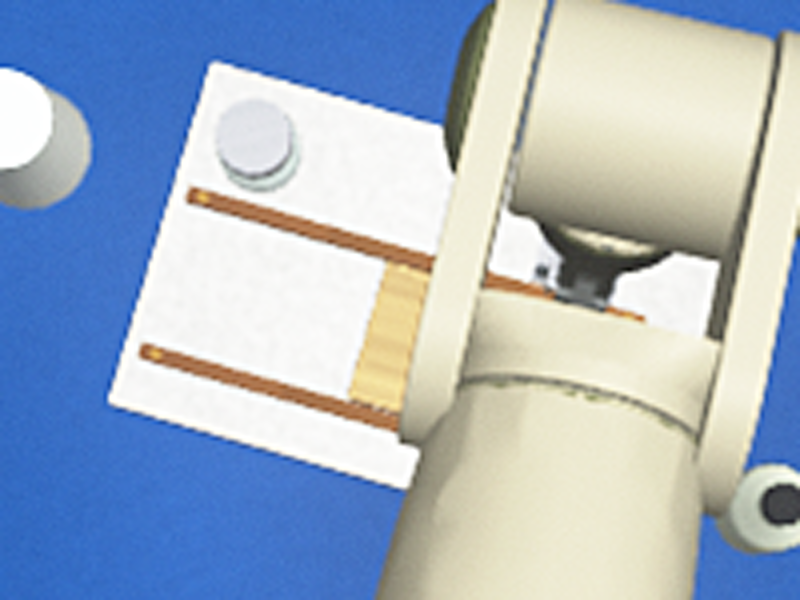

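Request:
{"fn": "drive_tool", "kwargs": {"rows": [[[0,0.02,-0.4,0,0,0],[0,0.02,-0.75,0,0,0.003],[0,0.02,-0.77,0,0,0.003],[0,0.02,-0.77,0,0,0.003]]]}}

```text
time_s: 9.18
eef_pos: [536.9, 7.1, 338.3]
ee_rot: [-0.0, 0.794, 0.608, -0.001]
force: [0.5, 0.7, -0.3]
grip_width: 0.002
```

Run:
```python
from h import *
inj()
im=viewer.capture("scene"); cv2.imwrite("pics/s6.png",cv2.resize(im[180:380,240:480,::-1],None,fx=3,fy=3,interpolation=cv2.INTER_CUBIC))
# plan: corner path -> tool-centre (jig x, z) and world shifts from now, half width w
z=np.load("jig.npz"); s=ctrl.sense(); p=np.array(s["eef_pos"])
w=14.5
for th in [0,.1,.2,.3,.4,.5,.6,.7,.8,.9,1,1.1,1.2,1.3,1.4,1.45]:
    f=th+.02; x=97+85*np.sin(f)-8*np.cos(f)-w; zz=80+85*np.cos(f)+8*np.sin(f)
    W=z["R"]@[x,-70]+z["t"]; print(th,round(x,1),round(zz,1),"abs",W.round(1),round(zz+ctrl.tip_reach,1),"shift",(np.r_[W,zz+ctrl.tip_reach]-p).round(1))
```

```text
t 9.18 jig tip [ 50.2 -68. ] tipz 164.9 eef [536.9   7.1 338.3] q [-4.000e-04  7.936e-01  6.084e-01 -6.000e-04] yaw 74.95 F jig [0.3 0.8] [ 0.5  0.7 -0.3]
0 76.2 165.1 abs [561.4  -1.6] 338.5 shift [24.5 -8.5 -0.1]
0.1 84.7 165.3 abs [569.7  -3.8] 338.7 shift [ 32.8 -10.7   0.1]
0.2 93.2 164.7 abs [577.9  -6. ] 338.1 shift [ 41.  -13.   -0.5]
0.3 101.6 163.2 abs [586.   -8.2] 336.6 shift [ 49.1 -15.1  -2. ]
0.4 109.9 160.9 abs [593.9 -10.4] 334.3 shift [ 57.  -17.3  -4.4]
0.5 117.8 157.7 abs [601.6 -12.4] 331.1 shift [ 64.7 -19.4  -7.5]
0.6 125.4 153.8 abs [608.9 -14.4] 327.2 shift [ 72.  -21.3 -11.4]
0.7 132.5 149.2 abs [615.8 -16.3] 322.6 shift [ 78.9 -23.2 -16. ]
0.8 139.2 143.8 abs [622.2 -18. ] 317.2 shift [ 85.3 -25.  -21.4]
0.9 145.3 137.9 abs [628.1 -19.6] 311.3 shift [ 91.2 -26.5 -27.4]
1 150.7 131.3 abs [633.4 -21. ] 304.7 shift [ 96.5 -28.  -33.9]
1.1 155.5 124.2 abs [638.  -22.3] 297.6 shift [101.1 -29.2 -41. ]
1.2 159.6 116.7 abs [641.9 -23.4] 290.1 shift [105.  -30.3 -48.5]
1.3 162.9 108.8 abs [645.1 -24.2] 282.2 shift [108.2 -31.1 -56.4]
1.4 165.3 100.7 abs [647.5 -24.9] 274.1 shift [110.6 -31.8 -64.6]
1.45 166.3 96.5 abs [648.4 -25.1] 269.9 shift [111.5 -32.  -68.7]
```

View pics/s6.png

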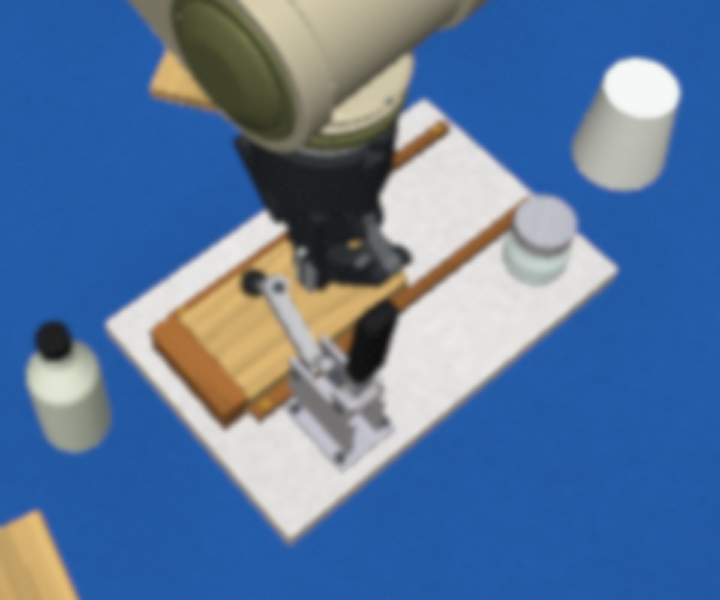

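The fingers stand between the arm and the handle. I'll push along the arc in steps.

Request:
{"fn": "drive_tool", "kwargs": {"rows": [[[0.08,-0.03,0.04,0,0,0],[0.16,-0.06,0.04,0,0,0],[0.245,-0.085,0.04,0,0,0],[0.33,-0.11,0.04,0,0,0],[0.41,-0.13,0.03,0,0,0],[0.49,-0.15,0.01,0,0,0]]]}}

```text
time_s: 9.98
eef_pos: [586.4, -8.2, 339.7]
ee_rot: [-0.0, 0.794, 0.608, -0.0]
force: [-4.1, 0.0, 3.9]
grip_width: 0.002
```

Run:
```python
from h import *
inj()
im=viewer.capture("scene"); cv2.imwrite("pics/s7.png",cv2.resize(im[180:380,240:480,::-1],None,fx=3,fy=3,interpolation=cv2.INTER_CUBIC))
```

```text
t 9.97 jig tip [102.  -69.9] tipz 166.3 eef [586.4  -8.2 339.7] q [-1.000e-04  7.937e-01  6.083e-01 -4.000e-04] yaw 74.93 F jig [-3.9 -1. ] [-4.1  0.   3.9]
```

View pics/s7.png

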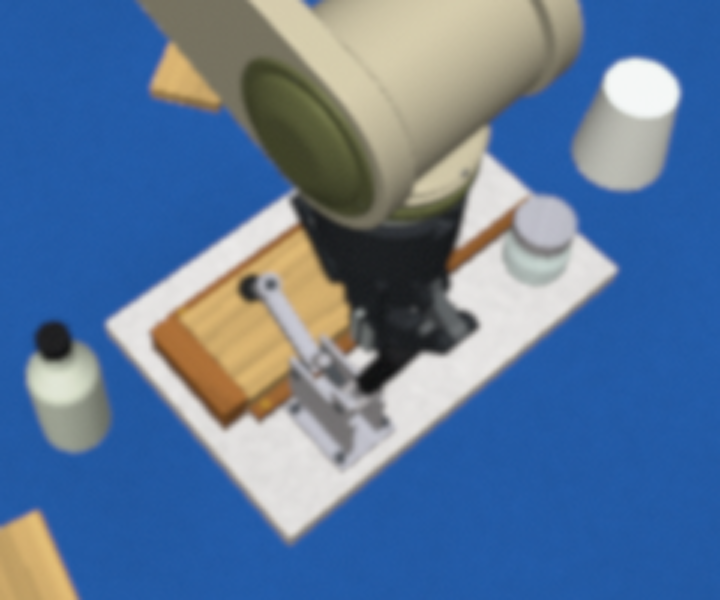

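Request:
{"fn": "drive_tool", "kwargs": {"rows": [[[0.08,-0.02,-0.03,0,0,0],[0.15,-0.04,-0.07,0,0,0],[0.22,-0.06,-0.12,0,0,0],[0.29,-0.08,-0.17,0,0,0],[0.36,-0.1,-0.23,0,0,0],[0.42,-0.11,-0.29,0,0,0],[0.47,-0.13,-0.35,0,0,0]]]}}

```text
time_s: 10.9
eef_pos: [634.8, -21.5, 305.6]
ee_rot: [0.001, 0.794, 0.608, 0.001]
force: [0.5, 1.8, 9.0]
grip_width: -0.005
```

Run:
```python
from h import *
inj()
im=viewer.capture("scene"); cv2.imwrite("pics/s8.png",cv2.resize(im[180:380,240:480,::-1],None,fx=3,fy=3,interpolation=cv2.INTER_CUBIC))
```

```text
t 10.9 jig tip [152.2 -70.1] tipz 132.2 eef [634.8 -21.5 305.6] q [0.0015 0.7938 0.6082 0.0014] yaw 74.92 F jig [0.  1.9] [0.5 1.8 9. ]
```

View pics/s8.png

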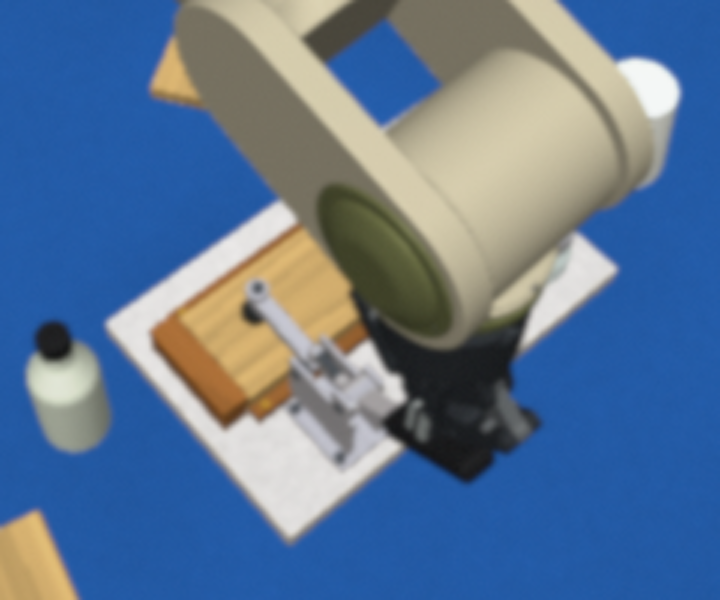

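Request:
{"fn": "drive_tool", "kwargs": {"rows": [[[0.04,-0.01,-0.07,0,0,0],[0.08,-0.02,-0.15,0,0,0],[0.11,-0.03,-0.22,0,0,0],[0.13,-0.035,-0.28,0,0,0],[0.13,-0.035,-0.32,0,0,0]]]}}

```text
time_s: 11.58
eef_pos: [648.0, -25.2, 271.7]
ee_rot: [0.001, 0.794, 0.608, 0.001]
force: [0.6, -0.2, 0.1]
grip_width: 0.003
```

Run:
```python
from h import *
inj()
im=viewer.capture("scene"); cv2.imwrite("pics/s9.png",cv2.resize(im[180:380,240:480,::-1],None,fx=3,fy=3,interpolation=cv2.INTER_CUBIC))
```

```text
t 11.57 jig tip [166.  -70.2] tipz 98.3 eef [648.  -25.2 271.7] q [7.000e-04 7.938e-01 6.081e-01 8.000e-04] yaw 74.91 F jig [ 0.6 -0. ] [ 0.6 -0.2  0.1]
```

View pics/s9.png

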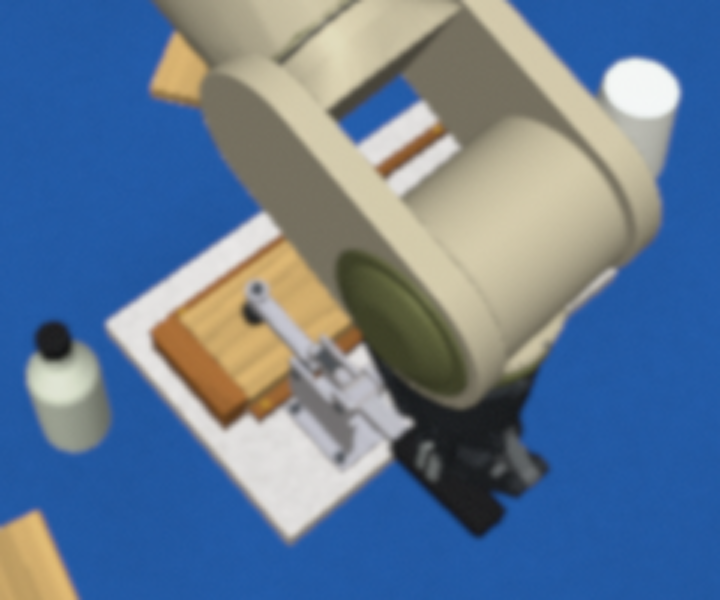

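The force fell to 0, so the handle has snapped over. I'll retract straight up and check.

Request:
{"fn": "drive_tool", "kwargs": {"rows": [[[0,0,0.3,0,0,0],[0,0,0.7,0,0,0],[0,0,1,0,0,0],[0,0,1,0,0,0]]]}}

```text
time_s: 12.12
eef_pos: [647.9, -25.1, 373.9]
ee_rot: [0.002, 0.794, 0.608, 0.002]
force: [-0.3, 0.1, -0.6]
grip_width: 0.003
```

Request:
{"fn": "drive_tool", "kwargs": {"rows": [[[0,-0.3,0.3,0,0,0],[0,-0.8,0.5,0,0,0],[0,-1,0.5,0,0,0],[0,-1,0.5,0,0,0]]]}}

```text
time_s: 12.62
eef_pos: [647.9, -125.9, 422.0]
ee_rot: [0.001, 0.794, 0.608, 0.001]
force: [-0.3, -0.2, -0.5]
grip_width: -0.004
```

Request:
{"fn": "drive_tool", "kwargs": {"rows": [[[0,-0.5,0,0,0,0],[0,-1,0,0,0,0],[0,-1,0,0,0,0]]]}}

```text
time_s: 13.0
eef_pos: [647.9, -227.5, 419.7]
ee_rot: [-0.0, 0.795, 0.607, 0.001]
force: [0.7, -0.1, 0.2]
grip_width: 0.001
```

Run:
```python
from h import *
inj()
im=viewer.capture("scene"); cv2.imwrite("pics/s10.png",cv2.resize(im[180:380,240:480,::-1],None,fx=3,fy=3,interpolation=cv2.INTER_CUBIC))
im=viewer.capture("top"); cv2.imwrite("pics/t10.png",cv2.resize(im[140:290,180:420,::-1],None,fx=3.3,fy=3.3,interpolation=cv2.INTER_CUBIC))
z=np.load("jig.npz")
for f in (1.25,1.45):
  j=(97+120*np.sin(f),-70,80+120*np.cos(f)); P=[*(z["R"]@j[:2]+z["t"]),j[2]]
  print(f,(proj(viewer.calibration("scene"),P)-[240,180])*3,(proj(viewer.calibration("top"),P)-[180,140])*3.3)
```

```text
t 13.0 jig tip [ 218.7 -265.5] tipz 246.3 eef [ 647.9 -227.5  419.7] q [-4.000e-04  7.950e-01  6.066e-01  8.000e-04] yaw 74.69 F jig [0.7 0.1] [ 0.7 -0.1  0.2]
1.25 [496.25825637 507.66087712] [611.91823767 -11.72306789]
1.45 [497.24731647 528.44446685] [610.95283821  -9.98990014]
```

View pics/s10.png

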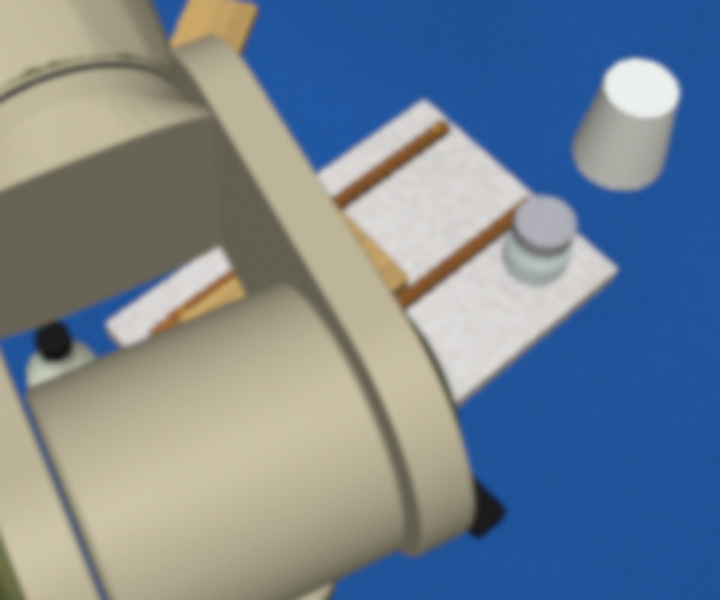

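View pics/t10.png

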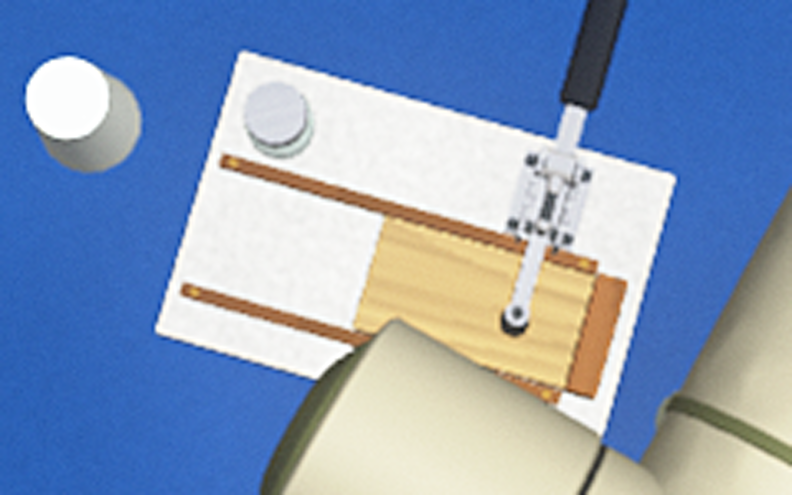

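Request:
{"fn": "drive_tool", "kwargs": {"rows": [[[-0.3,-0.5,0,0,0,0],[-0.7,-1,0,0,0,0],[-0.7,-1,0,0,0,0]]]}}

```text
time_s: 13.48
eef_pos: [576.9, -325.5, 420.6]
ee_rot: [-0.0, 0.795, 0.607, 0.001]
force: [0.4, 0.6, -0.8]
grip_width: 0.0
```

Request:
{"fn": "drive_tool", "kwargs": {"rows": [[[-0.5,-0.5,0,0,0,0],[-1,-1,0,0,0,0],[-1,-1,0,0,0,0]]]}}

```text
time_s: 13.85
eef_pos: [476.1, -425.7, 420.5]
ee_rot: [-0.001, 0.795, 0.607, 0.001]
force: [1.1, 0.9, -0.2]
grip_width: 0.001
```

Request:
{"fn": "drive_tool", "kwargs": {"rows": [[[-0.5,-0.2,0,0,0,0],[-1,-0.4,0,0,0,0],[-1,-0.4,0,0,0,0],[-1,-0.4,0,0,0,0]]]}}

```text
time_s: 14.35
eef_pos: [377.7, -464.5, 420.5]
ee_rot: [-0.001, 0.794, 0.608, 0.002]
force: [0.3, 0.1, -0.4]
grip_width: 0.003
```

Run:
```python
from h import *
inj()
im=viewer.capture("scene"); cv2.imwrite("pics/s11.png",cv2.resize(im[180:380,240:480,::-1],None,fx=3,fy=3,interpolation=cv2.INTER_CUBIC))
im=viewer.capture("top"); cv2.imwrite("pics/t11.png",cv2.resize(im[110:290,180:420,::-1],None,fx=3.3,fy=3.3,interpolation=cv2.INTER_CUBIC))
```

```text
t 14.35 jig tip [  19.8 -564.8] tipz 247.1 eef [ 377.7 -464.5  420.5] q [-6.000e-04  7.943e-01  6.075e-01  1.500e-03] yaw 74.82 F jig [0.2 0.2] [ 0.3  0.1 -0.4]
```

View pics/s11.png

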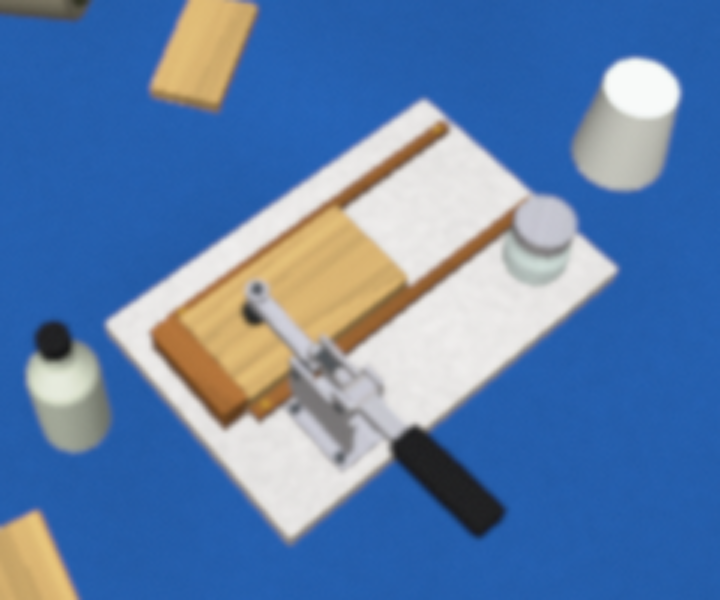

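View pics/t11.png

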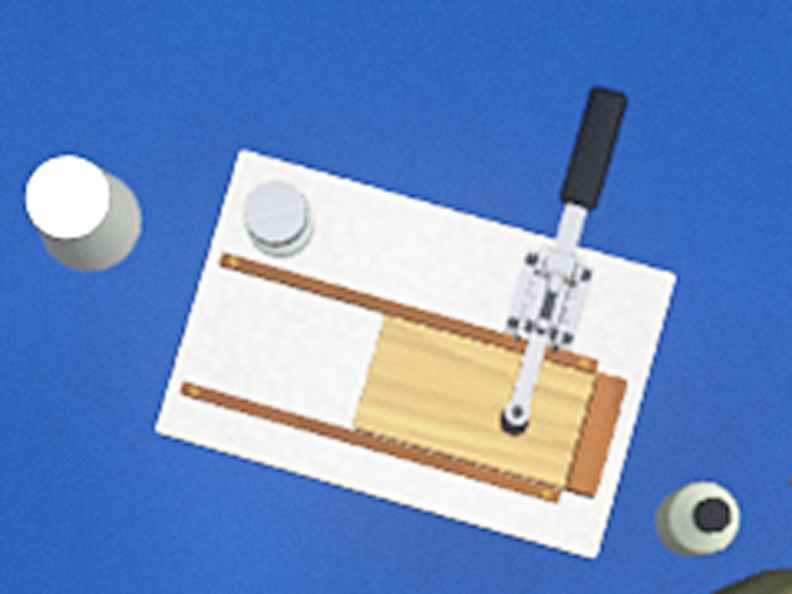

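```bash
python3 -c "
from rig import ctrl
print(ctrl.finish_job())"
```

```text
the job is handed in; nothing more can be done
None
```

I pushed the board about 74 mm with the shut fingers until it met the stop. I then swung the clamp handle over along its arc until it snapped, moved the arm well clear, and handed the job in at about 14.4 s of the 48 s allowed.

- **Board:** the force rose to 18.7 N when it met the stop. The last scene and top views show no gap at the stop, and the board lies flat in its channel.
- **Clamp:** the force on the tool fell from 9 N to 0 as the handle went over. With the arm away, the handle stays down; its end is at about (492,525) in the scene crop. The locked position should be at (497,528) and the dead point at (496,508).
- **Pad:** it looks seated on the board in both views, but I could not measure its contact force.
- **Cup, glue bottle and jar:** they look unmoved in the before and after pictures.
- **Checks:** none failed or disagreed beyond the 1–2 mm error of the calibration.

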